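# Index a cake-decorating turntable to its next stop

### The arm

A 6-joint arm with a two-finger parallel gripper is mounted at the origin on the work surface; the furniture and walls round the work are solid. World frame = base frame: x ahead of the robot, y to its left, z up, the work surface at z = 0. Lengths are in m, angles in rad, forces in N, time in s.
With the tool pointing down it reaches from about 0.35 to 0.775 m from the base axis. Payload 7.3 kg.
Tool frame: the origin (TCP) lies midway between the tips of the shut fingers; the grasp point (between the pads) lies grasp_offset behind it (grasp_offset is the distance from the TCP to the grasp point, in m); z points along the fingers, y is the line along which they close (so a half turn about z gives the same grasp; the last joint's range is limited). The gripper opens to 92 mm and grips with 3 to 60 N. Pads are 19 mm wide; open, the fingers measure 130 mm over their backs; the gripper's body (75 mm by 190 mm) begins 47 mm behind the grasp point.
Start: joints at [0.964, 0.342, 1.524, -0, 1.275, -0.146], TCP at [0.233, 0.47, 0.227] pointing down, gripper open.
Joint ranges: [-2.53, 2.53], [-0.77, 2.02], [0.04, 2.7], [-1, 4.14], [0.28, 2.66], [-3.11, 3.11]. Speed limits (rad/s): [2.57, 2.57, 3.14, 3.14, 3.14, 3.14].

### API

Orientations are given as [roll, pitch, yaw] about the fixed x, y, z axes, in that order (R = Rz(yaw) Ry(pitch) Rx(roll)).
In Python, from cell import * gives the robot as it stands.
- The arm moves only by the tool step_arm, never from a script. Its argument "plan" is a list of rows, each a list of 5 numbers: the closure, from -1 (fully open) to 1 (shut), then the shift along the tool's x, y, z in m, then the turn about the tool's z in rad. In form: [[hand, x, y, z, twist], ...]. A call has 1 to 20 rows; each row is the pose to reach, as a shift and turn from the pose commanded when the call began, along the tool's axes at that moment; what a row does not reach only later rows make up. A row lasts 1/8 s, in which the tool goes at most 62.5 mm and 10.7 degrees, less where a joint would pass 70% of its speed; a pose out of reach is approached as far as the arm can. A call with a gripper value outside its range is refused whole. The fingers move at their own pace and stop on an object; "grip_force" is the grip in N (left out, the last holds). Time passes only in rows, so rows that repeat a pose let the fingers close. It gives the time, the measured TCP pose, the force, the opening and the grip force at its end, in the units of the state.
- observe(): the state, without advancing time (a new reading comes with each control period).
- read_camera(name): name is "scene" or "top"; returns a dict with "img" (400x640x3 uint8, red, green, blue), "range_z" (400x640 float32, m along the optical axis (not along the pixel's ray), 0 where there is no reading), "fx", "fy", "cx", "cy" (pixels), "k1" (the pictures are not rectified: a ray, as slopes to the right and down, at radius r is drawn at 1 + k1 r^2 times it, then the intrinsics apply), "R" (3x3) and "t" (3): a world point X has camera coordinates R X + t. Camera axes: x right, y down, z forward; pixel columns grow to the right and rows downward; lengths in m; the calibration is good to about 2 mm. A picture is of the moment at which its call begins.
- hand_in(): hands the job in; it is judged then, once.
The state is a dict: "time": time; "qpos": joint angles; "qvel": joint speeds; "joint_efforts": joint torques, N m; "tool_pos": TCP position; "tool_rot": TCP orientation; "contact_force": force on the tool from outside, world axes, zero at the start; "torque": the same for the moment, N m; "opening": finger opening in m; "grip_force": force on a finger pad.
Only numpy, scipy, OpenCV 4.12 (cv2) and the standard library are available. Lean on these libraries where they do the work, as an engineer would, in place of code of your own. Each camera call takes 0.05 s, during which the arm holds its last target. There are 200 camera calls.

### The job

Bring the next side of the display cake round: lift the sprung index pin by its black knob, turn the turntable clockwise (seen from above) and let the pin drop fully home in the next stop, turning gently so that the pin is not rammed against the stop. Do not touch the cake or disturb the beaker, cup and teaspoon, and let go when the turntable is locked.

Things in the scene. Friction and masses are not known exactly. Their poses are not given: they have to be found in the camera images.
- index_ring: Flat grey ring, 250 mm across, fixed at the turntable's foot. Origin on the turntable's upright axis at worktop height; z up; its -x side holds the start stop. Top smooth, at 22 mm. Stops are aluminium clamps 28 mm wide with a thumb screw outside, each with an 11 mm hole, in which the pin drops 7 mm, on a circle of 112 mm radius. Past the next stop are others, 95 and 300 degrees clockwise.
- pull_knob: Black upright knob, 24 mm in diameter, 24 mm tall, on the sprung 9 mm round-tipped index pin at the turntable's rim, 112 mm from the axis. Origin at the knob's centre, 92 mm above the worktop with the pin home, 99 mm with the pin on the ring's top, 105 mm at its upper stop. Below it only an 8 mm stem down to the 19 mm barrel, whose top is at 66 mm. Carry or push it to turn.
- turntable (a joint): Turn of the platter in rad, clockwise from above, 0 at the start. The next stop was clamped by hand 32 to 52 degrees clockwise (0.56 to 0.91 rad); where is not measured: see or feel it. It turns with 1 N at the knob, 3 N with the pin riding on the ring, up to 10 N to start it. The pin's spring presses down with 6 to 10 N and cannot be parked. A pin in a hole blocks the turn, with 1 mm of play.
- display_cake: White two-tier display cake, a rigid dummy, fixed on the 186 mm platter and turning with it: on a 156 mm disc at 53 mm height, lower tier 132 mm across up to 106 mm above the worktop, upper tier 84 mm across up to 145 mm. Origin at its foot on the axis.
- beaker: Black beaker, 57 mm across, 83 mm tall, loose, behind the turntable on the left. Origin under its centre.
- cup: White mug, 60 mm across, 67 mm tall, loose, behind the turntable on the right. Origin at its foot.
- teaspoon: Steel teaspoon, 134 mm long, lying loose on the worktop to the right of the turntable. Origin at its middle, x along it.

How it is judged:
On the way, in this order (a step that is already met when the one before it is completed fails the run):
1. the pin is drawn clear of its hole (height (world z) of pull_knob above 0.0995 m), for 0.1 s.
2. the turntable is turned clockwise off its old stop with the pin out (value of joint turntable above 0.2 rad and height (world z) of pull_knob above 0.0975 m), for 0.1 s.
At the end, for the whole second after the job is handed in: The index pin is fully home (knob centre under 93.5 mm above the worktop) in the next stop clockwise, so that the turntable is locked between 0.53 and 0.94 rad from where it started (the only hole in that range), and it is still and let go (height (world z) of pull_knob below 0.0935 m and value of joint turntable between 0.53 and 0.94 rad and velocity of joint turntable between -0.03 and 0.03 rad/s); the robot touches nothing.
It fails at once if the pin is rammed or dragged against the ring or a stop with more than 30 N (contact force between pull_knob and index_ring above 30 N).
It fails at once if the robot touches the display cake (contact force between display_cake and the arm above 1 N or contact force between display_cake and the fingers above 1 N).
It fails at once if the beaker, the cup or the teaspoon is displaced by more than 25 mm (distance of any of beaker, cup, teaspoon from where it was at the start of the episode above 0.025 m).
It also fails if it takes over 48 s, if anything falls off the work surface, if the arm or the gripper's body presses on something with over 40 N, if the wrist force passes 120 N, or if a joint passes its speed limit or range.

## Working session

There is one attempt and no reset: what is moved stays moved. The work goes in short steps, Python scripts to look and compute and a tool call to move; the robot and the scene stay as the last step left them, time stands still between calls to the robot, and variables do not carry over. Pictures are saved under pics/ and viewed, at most 10 in all, crops included, and the job is handed in when it is done.

Besides the shell and the picture viewer there is one more tool, called after "Request:" as name(argument=value, ...) on one line, values as JSON. step_arm: Moves the arm, as the interface text tells. Its arguments: {"type":"object","properties":{"plan":{"type":"array","items":{"type":"array","items":{"type":"number"}}},"grip_force":{"type":"number"}},"required":["plan"]}

```bash
mkdir -p pics; cat > h.py <<'E'
from cell import *
import numpy as np, cv2
def cam(n,save=None):
    c=read_camera(n)
    if save: cv2.imwrite('pics/'+save,c['img'][:,:,::-1])
    return c
def ray(c,u,v):
    x=np.array([(u-c['cx'])/c['fx'],(v-c['cy'])/c['fy']]);s=x.copy()
    for _ in range(20): s=x/(1+c['k1']*(s@s))
    R=np.array(c['R']);t=np.array(c['t'])
    return -R.T@t, R.T@np.array([s[0],s[1],1.])
def onz(c,u,v,z):
    o,d=ray(c,u,v); return o+d*(z-o[2])/d[2]
def pt(c,u,v):
    o,d=ray(c,u,v); return o+d*float(c['range_z'][int(v),int(u)])
def pix(c,X):
    p=np.array(c['R'])@np.array(X)+np.array(c['t']);s=p[:2]/p[2];s=s*(1+c['k1']*(s@s))
    return s[0]*c['fx']+c['cx'],s[1]*c['fy']+c['cy']
E
python3 - <<'E'
from h import *
a=cam('scene','s0.png');b=cam('top','t0.png')
print(observe())
for c in(a,b): print(-np.array(c['R']).T@c['t'],c['fx'])
E
```

```text
{'time': 0.1, 'qpos': array([ 9.63989072e-01,  3.42604751e-01,  1.52489662e+00,  9.79964933e-06,
        1.27536368e+00, -1.46005532e-01]), 'qvel': array([ 0.00196378, -0.00183517, -0.00269663,  0.00165952, -0.0016881 ,
       -0.00027994]), 'joint_efforts': array([ 1.53335841e-03, -4.32007062e+01, -2.44691277e+01,  7.18931551e-02,
        5.26366406e-02, -6.33880336e-05]), 'tool_pos': array([0.23323378, 0.46996812, 0.22614819]), 'tool_rot': array([-3.14033516e+00, -1.94389585e-04,  2.68078795e+00]), 'contact_force': array([-0.16690617,  0.37305236, -0.6948741 ]), 'torque': array([-0.00783003,  0.01613621,  0.05769701]), 'grip_force': 0.0, 'opening': 0.09142107148691064}
[0.04022326 0.01267316 0.85724954] 461.67977979257336
[ 0.38904602 -0.05718544  1.1748522 ] 504.0429682985918
```

View pics/s0.png

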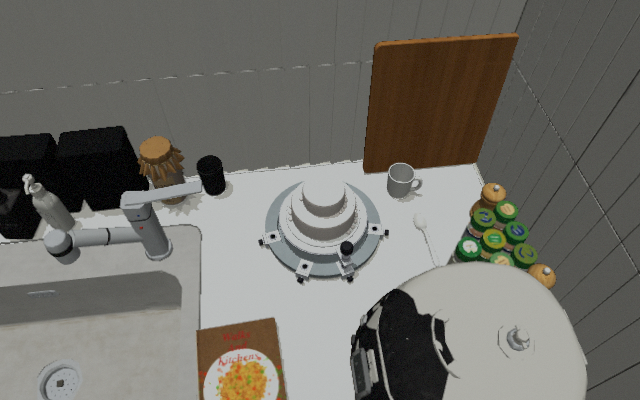

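View pics/t0.png

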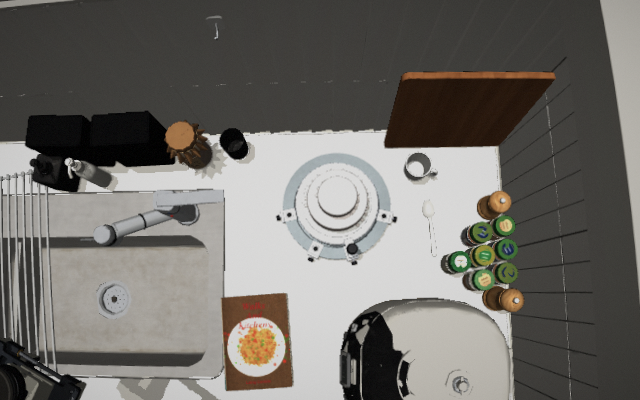

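The scene view shows the knob at about (346,248) and clamps at (267,240), (304,270), (348,272) and (380,232). In the top view the knob is at (352,249), the next clamp clockwise at (315,252), and others at (285,216) and (390,217). The slow cooker stands near the knob, at the lower right.

```bash
python3 - <<'E'
from h import *
a=cam('scene');b=cam('top')
# ring: mid-grey bluish top at z~.022 in range image
def cloud(c):
    v,u=np.mgrid[0:400,0:640]; 
    x=np.stack([(u-c['cx'])/c['fx'],(v-c['cy'])/c['fy']],-1);s=x.copy()
    for _ in range(20): s=x/(1+c['k1']*(s**2).sum(-1,keepdims=True))
    P=np.concatenate([s,np.ones(s.shape[:2]+(1,))],-1)*c['range_z'][...,None]
    return (P-np.array(c['t']))@np.array(c['R'])
for n,c in(('scene',a),('top',b)):
    W=cloud(c);hsv=cv2.cvtColor(c['img'],cv2.COLOR_RGB2HSV);g=c['img'].mean(-1)
    x,y,z=W[...,0],W[...,1],W[...,2]
    box=(x>.3)&(x<.75)&(y>-.3)&(y<.15)
    ring=box&(abs(z-.022)<.006)&(hsv[...,1]>20)&(g<200)
    def circ(p):
        A=np.c_[p,np.ones(len(p))];k=np.linalg.lstsq(A,(p**2).sum(1),rcond=None)[0]
        cc=k[:2]/2;return cc,np.sqrt(k[2]+cc@cc)
    cs,_=cv2.findContours(cv2.morphologyEx(ring.astype(np.uint8),cv2.MORPH_CLOSE,np.ones((5,5))),cv2.RETR_EXTERNAL,cv2.CHAIN_APPROX_NONE)
    k=max(cs,key=cv2.contourArea)[:,0]
    p=np.array([onz(c,u,v,.022)[:2] for u,v in k])
    for _ in range(8):
        cc,r=circ(p);e=abs(np.hypot(*(p-cc).T)-r);p=p[e<max(.003,np.quantile(e,.9))]
    print(n,'ring',cc,r,len(p))
    cake=box&(abs(z-.145)<.008)
    print(' cake top',np.median(W[cake],0),W[cake].mean(0),cake.sum())
    kn=box&(z>.09)&(z<.125)&(g<70)
    nl,l,st,ce=cv2.connectedComponentsWithStats(kn.astype(np.uint8))
    for i in range(1,nl):
        if st[i,4]>15: u,v=ce[i];print(' knob',ce[i],st[i,4],onz(c,u,v,.1),W[l==i].mean(0),W[l==i].max(0))
    cl=box&(z>.027)&(z<.06)&(np.hypot(x-cc[0],y-cc[1])>.1)&(np.hypot(x-cc[0],y-cc[1])<.16)
    nl,l,st,ce=cv2.connectedComponentsWithStats(cl.astype(np.uint8))
    for i in range(1,nl):
        if st[i,4]>15:
            m=W[l==i].mean(0);d=m[:2]-cc;print(' clamp',ce[i],st[i,4],m,np.hypot(*d),'cw from -x',np.degrees(np.arctan2(d[1],-d[0])))
    img=c['img'][:,:,::-1]; u,v=pix(c,[cc[0],cc[1],.05]);u,v=int(u),int(v)
    cv2.imwrite(f'pics/{n}_z.png',cv2.resize(img[v-75:v+75,u-100:u+100],None,fx=4,fy=4,interpolation=cv2.INTER_CUBIC)); print('crop origin',u-100,v-75)
# heights of nearby obstacles
W=cloud(b)
for q in [(.25,-.15),(.3,-.15),(.33,-.1),(.35,-.2),(.3,0),(.35,0.05)]:
    u,v=pix(b,[*q,.05]); print(q,pt(b,u,v))
E
```

```text
scene ring [0.33788808 0.0966626 ] 0.056096393627286446 81
 cake top [ 0.58231317 -0.08531086  0.14444495] [ 0.58531528 -0.10686148  0.14441125] 1607
 knob [388.92807018 138.52982456] 570 [ 0.73932554 -0.24588434  0.1       ] [ 0.73234379 -0.24339004  0.10749364] [ 0.74488103 -0.18985776  0.12491443]
 knob [346.32394366 247.50704225] 142 [ 0.47169947 -0.10378494  0.1       ] [ 0.47134073 -0.10368505  0.10064437] [ 0.48604974 -0.09223311  0.10616696]
crop origin 146 262
top ring [0.34057379 0.09572875] 0.05702382497056976 68
 cake top [ 0.58184413 -0.08528955  0.14557959] [ 0.57016504 -0.10097953  0.14538574] 1564
 knob [410.86349206 130.16507937] 315 [ 0.73474378 -0.24471263  0.1       ] [ 0.73216456 -0.24335509  0.10796729] [ 0.74309909 -0.19130388  0.12499396]
 knob [351.9        248.38888889] 90 [ 0.47484013 -0.10561176  0.1       ] [ 0.47454518 -0.10544498  0.10369741] [ 0.48617071 -0.09504233  0.10942945]
 knob [421.         298.48387097] 31 [ 0.36546734 -0.24875702  0.1       ] [ 0.3656655 -0.2470699  0.1092802] [ 0.36642115 -0.21707624  0.12395066]
 knob [353.89795918 322.18367347] 49 [ 0.31973242 -0.10568572  0.1       ] [ 0.32055801 -0.10512209  0.11263583] [ 0.33878335 -0.08623516  0.12485287]
crop origin 161 237
(0.25, -0.15) [ 0.26895377 -0.13734818  0.20333188]
(0.3, -0.15) [ 0.31148283 -0.13803121  0.19505401]
(0.33, -0.1) [ 0.32742436 -0.10186761  0.00093298]
(0.35, -0.2) [ 0.35418317 -0.18469964  0.17051039]
(0.3, 0) [0.29617524 0.00245626 0.0016847 ]
(0.35, 0.05) [0.3489461  0.05289306 0.01963888]
```

View pics/top_z.png

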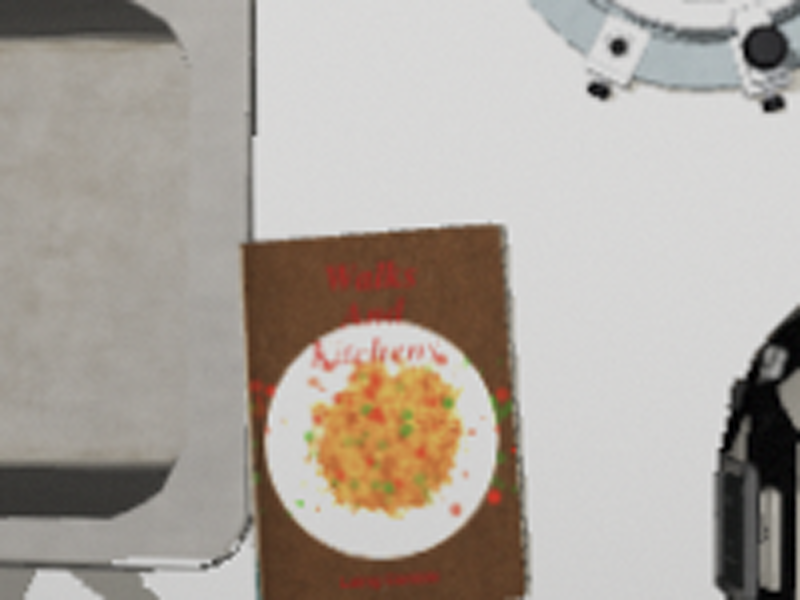

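View pics/scene_z.png

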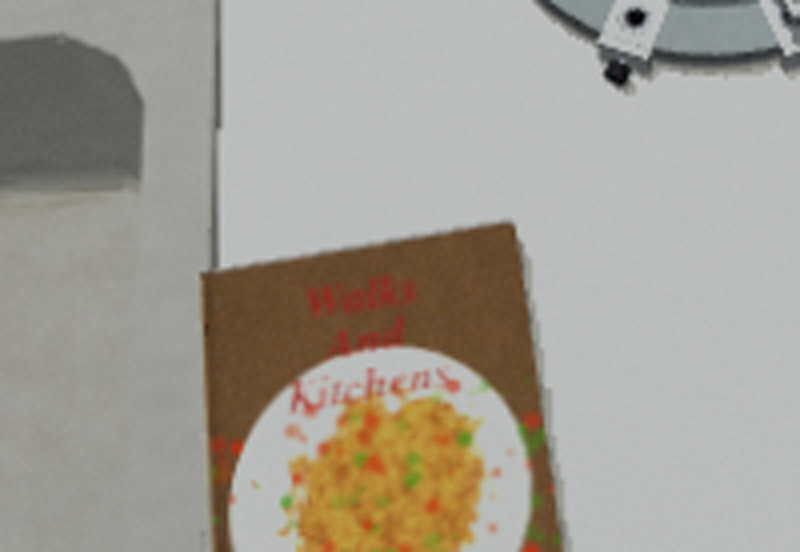

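The top crop shows the next stop's hole at crop pixel (618,46), which is image (315.5,248.5). The scene crop shows it at about (305,266). The ring fit locked onto the book, so I'm redoing the axis from the cake top and the hole by rays.

```bash
python3 - <<'E'
from h import *
for n,h0,kb in(('scene',(305,266),(346,243)),('top',(315.3,248.5),(352,249))):
    c=cam(n);z=c['range_z'];g=cv2.cvtColor(c['img'],cv2.COLOR_RGB2GRAY).astype(float)
    o=-np.array(c['R']).T@c['t']
    # height map only inside window around the cake
    u0,v0=pix(c,[.582,-.0853,.145]);m=np.zeros((400,640),np.uint8)
    for v in range(int(v0)-45,int(v0)+45):
        for u in range(int(u0)-45,int(u0)+45):
            if z[v,u]>0 and abs(pt(c,u,v)[2]-.145)<.006:m[v,u]=1
    cs,_=cv2.findContours(m,cv2.RETR_EXTERNAL,cv2.CHAIN_APPROX_NONE);k=max(cs,key=cv2.contourArea)[:,0]
    p=np.array([onz(c,*q,.145)[:2] for q in k],np.float32);cc,r=cv2.minEnclosingCircle(p)
    (ex,ey),ax,_=cv2.fitEllipse(p);C=np.array([ex,ey]);print(n,'cake',cc,r,C,ax)
    def dark(q,R,th):
        u,v=map(int,np.round(q));w=g[v-R:v+R+1,u-R:u+R+1];wt=np.clip(th-w,0,None)
        yy,xx=np.mgrid[v-R:v+R+1,u-R:u+R+1];return (xx*wt).sum()/wt.sum(),(yy*wt).sum()/wt.sum()
    H=onz(c,*dark(h0,3,110),.022);K=onz(c,*dark(kb,8,60),.1)
    for nm,P in(('hole',H),('knob',K)):
        d=P[:2]-C;print(nm,P,'r',np.hypot(*d),'cw deg',np.degrees(np.arctan2(d[1],-d[0])))
E
```

```text
scene cake (0.5789015889167786, -0.07386251538991928) 0.043083567172288895 [ 0.57938176 -0.07381907] (0.08128106594085693, 0.08291540294885635)
hole [ 0.48391704 -0.02424611  0.022     ] r 0.10756854624288116 cw deg 27.44196516138874
knob [ 0.47229552 -0.10411458  0.1       ] r 0.11128918230776746 cw deg -15.796609778012119
top cake (0.5827711820602417, -0.07625375688076019) 0.04185551032423973 [ 0.5825038  -0.07606971] (0.07939658313989639, 0.08176533132791519)
hole [ 0.48325675 -0.02486389  0.022     ] r 0.11167815863454693 cw deg 27.29115395582302
knob [ 0.47351008 -0.10464845  0.1       ] r 0.11267818650348205 cw deg -14.692514670152638
```

Axis ≈ (0.581,-0.075), knob ≈ (0.473,-0.104), next hole about 42.5° clockwise (0.74 rad). This lies inside the 32–52° range, and the radii are close to the given 112 mm. Next I check obstacle heights and compute the approach.

```bash
python3 - <<'E'
from h import *
import cell
print([n for n in dir(cell) if not n.startswith('_')], getattr(cell,'grasp_offset',None))
b=cam('top')
P=np.array([pt(b,u,v) for v in range(60,400,3) for u in range(0,640,3) if b['range_z'][v,u]>0])
for x0 in np.arange(.2,.7,.05):
    print(round(x0,2),[ (lambda m: round(float(P[m,2].max()),2) if m.any() else -1)((abs(P[:,0]-x0)<.025)&(abs(P[:,1]-y0)<.025)) for y0 in np.arange(.5,-.3,-.05)])
s=observe();p=s['tool_pos'];y=s['tool_rot'][2]
go=getattr(cell,'grasp_offset',0.02)
A=np.array([.581,-.0752]);K=np.array([.473,-.1044]);d=K-A;K=A+d/np.hypot(*d)*.112;psi=np.arctan2(d[1],d[0])%(2*np.pi)
x=np.array([np.cos(y),np.sin(y)]);yy=np.array([np.sin(y),-np.cos(y)])
D=K-p[:2];print(K,psi,'shift',D@x,D@yy,'twist',y-psi,'z now',p[2],s['tool_rot'])
E
```

```text
['IKError', 'grasp_offset', 'hand_in', 'observe', 'read_camera'] 0.0188
0.2 [0.01, 0.43, 0.4, 0.34, 0.01, 0.01, 0.03, 0.03, 0.03, 0.03, 0.0, 0.12, 0.2, 0.23, 0.26, 0.26]
0.25 [0.34, 0.46, 0.39, 0.33, -0.14, 0.01, 0.02, 0.03, 0.03, 0.03, 0.0, 0.13, 0.2, 0.26, 0.26, 0.25]
0.3 [0.34, -0.17, -0.17, -0.17, -0.17, -0.17, 0.03, 0.03, 0.03, 0.03, 0.01, 0.0, 0.19, 0.23, 0.91, 0.25]
0.35 [-0.17, -0.17, -0.17, -0.17, -0.17, -0.17, 0.03, 0.03, 0.03, 0.03, 0.01, 0.0, 0.15, 0.22, 0.93, 0.24]
0.4 [-0.17, -0.17, -0.17, -0.17, -0.17, -0.17, 0.02, 0.03, 0.02, 0.02, 0.01, 0.0, 0.01, 0.01, 0.93, 0.01]
0.45 [-0.17, -0.17, -0.17, -0.17, -0.17, -0.17, 0.01, 0.01, 0.0, 0.01, 0.03, 0.03, 0.11, 0.02, 0.93, 0.0]
0.5 [-0.0, -0.01, 0.19, 0.17, 0.0, 0.01, 0.01, 0.01, 0.01, 0.02, 0.06, 0.11, 0.11, 0.06, 0.93, 0.93]
0.55 [0.01, 0.01, 0.17, 0.16, 0.19, 0.19, 0.2, 0.2, 0.01, 0.03, 0.11, 0.15, 0.15, 0.11, 0.89, 0.0]
0.6 [0.01, 0.01, 0.01, 0.01, 0.19, 0.19, 0.2, 0.2, 0.01, 0.03, 0.11, 0.15, 0.15, 0.11, 0.03, 0.0]
0.65 [0.17, 0.09, 0.0, 0.01, 0.01, 0.13, 0.01, 0.01, 0.0, 0.02, 0.1, 0.11, 0.11, 0.06, 0.03, 0.07]
[ 0.47288203 -0.1044319 ] 3.405649660797317 shift -0.47001760350789823 -0.40817320436735205 twist -0.7248799667073929 z now 0.226590082671333 [-3.14131849e+00 -1.19161002e-05  2.68076969e+00]
```

Request:
step_arm(plan=[[-1,-0.05,-0.05,-0.04,-0.1],[-1,-0.47,-0.408,-0.03,-0.725],[-1,-0.47,-0.408,-0.03,-0.725],[-1,-0.47,-0.408,-0.03,-0.725],[-1,-0.47,-0.408,-0.03,-0.725],[-1,-0.47,-0.408,-0.03,-0.725],[-1,-0.47,-0.408,-0.03,-0.725],[-1,-0.47,-0.408,-0.03,-0.725],[-1,-0.47,-0.408,-0.03,-0.725],[-1,-0.47,-0.408,-0.03,-0.725],[-1,-0.47,-0.408,-0.03,-0.725],[-1,-0.47,-0.408,-0.03,-0.725],[-1,-0.47,-0.408,-0.03,-0.725],[-1,-0.47,-0.408,-0.03,-0.725]], grip_force=30)

```text
time: 2.1
tool_pos: [0.4727, -0.103, 0.2569]
tool_rot: [3.141, 0.0, -2.876]
contact_force: [-1.0, -0.5, 0.2]
opening: 0.092
grip_force: 0.0
```

Request:
step_arm(plan=[[-1,0,0,0.06,0],[-1,0,0,0.11,0],[-1,0,0,0.12,0],[-1,0,0,0.12,0]])

```text
time: 2.6
tool_pos: [0.4735, -0.1038, 0.1376]
tool_rot: [-3.141, 0.001, -2.876]
contact_force: [0.9, 0.5, 0.8]
opening: 0.0916
grip_force: 0.0
```

```bash
python3 - <<'E'
from h import *
c=cam('scene');o=observe();print(o['tool_pos'],o['tool_rot'],o['contact_force'])
cv2.imwrite('pics/n1.png',cv2.resize(c['img'][160:310,246:446,::-1],None,fx=4,fy=4,interpolation=cv2.INTER_CUBIC))
E
```

```text
[ 0.47411668 -0.10417499  0.13841605] [-3.14001064e+00  2.30947429e-03 -2.87668206e+00] [0.50391967 0.71123489 0.2161997 ]
```

View pics/n1.png

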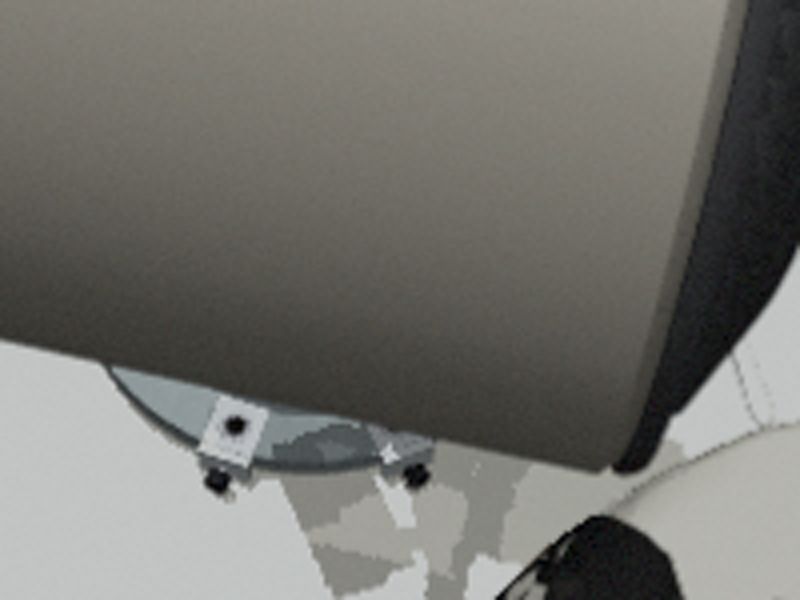

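The crop shows the arm covering the knob, with the next stop's hole still visible at (236,426), and clearance to the cooker. I'm going down and closing softly first.

Request:
step_arm(plan=[[-1,0,0,0.02,0],[-1,0,0,0.04,0],[-1,0,0,0.055,0],[-1,0,0,0.063,0],[-1,0,0,0.063,0],[0.2,0,0,0.063,0],[0.2,0,0,0.063,0],[0.2,0,0,0.063,0],[0.2,0,0,0.063,0]], grip_force=5)

```text
time: 3.78
tool_pos: [0.473, -0.1042, 0.0738]
tool_rot: [-3.142, 0.0, -2.877]
contact_force: [-0.1, -0.5, 0.1]
opening: 0.0565
grip_force: 0.0
```

Request:
step_arm(plan=[[1,0,0,0,0],[1,0,0,0,0],[1,0,0,0,0],[1,0,0,0,0],[1,0,0,0,0],[1,0,0,0,0]], grip_force=5)

```text
time: 4.53
tool_pos: [0.473, -0.1042, 0.0737]
tool_rot: [3.142, 0.0, -2.877]
contact_force: [0.4, -0.1, 0.3]
opening: 0.0241
grip_force: 5.0
```

```bash
python3 - <<'E'
from h import *
for i in range(3):
    o=observe();print(o['tool_pos'],o['contact_force'],o['opening'],o['grip_force'])
E
```

```text
[ 0.47300161 -0.10420343  0.07370709] [ 0.40900517 -0.13218913  0.26622981] 0.024082879643197365 4.999931334336907
[ 0.47300161 -0.10420343  0.07370709] [ 0.40900517 -0.13218913  0.26622981] 0.024082879643197365 4.999931334336907
[ 0.47300161 -0.10420343  0.07370709] [ 0.40900517 -0.13218913  0.26622981] 0.024082879643197365 4.999931334336907
```

Opening 24 mm with almost no lateral force, so the knob is centred. Now I grip firmly and lift.

Request:
step_arm(plan=[[1,0,0,0,0],[1,0,0,0,0],[1,0,0,-0.003,0],[1,0,0,-0.006,0],[1,0,0,-0.009,0],[1,0,0,-0.0105,0],[1,0,0,-0.0105,0],[1,0,0,-0.0105,0],[1,0,0,-0.0105,0]], grip_force=35)

```text
time: 5.65
tool_pos: [0.4729, -0.1041, 0.0841]
tool_rot: [3.141, -0.0, -2.877]
contact_force: [3.0, -1.5, -9.6]
opening: 0.0237
grip_force: 35.0
```

```bash
python3 - <<'E'
from h import *
o=observe();p=o['tool_pos'];print(p,o['contact_force'],o['opening'])
A=np.array([.581,-.0752]);d=np.array([.47288,-.10443])-A;y=o['tool_rot'][2]
x=np.array([np.cos(y),np.sin(y)]);yy=np.array([np.sin(y),-np.cos(y)])
for deg in (4,8,12,16,20,24,28,32,36,38,40,42,44):
    t=-np.radians(deg);R=np.array([[np.cos(t),-np.sin(t)],[np.sin(t),np.cos(t)]]);D=R@d-d
    print(deg,np.round([D@x,D@yy,-t],4), np.round(A+R@d,4))
E
```

```text
[ 0.47290328 -0.10409223  0.08411161] [ 2.98601773 -1.5353419  -9.56651306] 0.02369571902772872
4 [-0.0003  0.0078  0.0698] [ 0.4711 -0.0968]
8 [-0.0011  0.0156  0.1396] [ 0.4699 -0.0891]
12 [-0.0025  0.0233  0.2094] [ 0.4692 -0.0813]
16 [-0.0043  0.0309  0.2793] [ 0.469  -0.0735]
20 [-0.0068  0.0383  0.3491] [ 0.4694 -0.0657]
24 [-0.0097  0.0456  0.4189] [ 0.4703 -0.0579]
28 [-0.0131  0.0526  0.4887] [ 0.4718 -0.0502]
32 [-0.017   0.0593  0.5585] [ 0.4738 -0.0427]
36 [-0.0214  0.0658  0.6283] [ 0.4763 -0.0353]
38 [-0.0238  0.069   0.6632] [ 0.4778 -0.0317]
40 [-0.0262  0.072   0.6981] [ 0.4794 -0.0281]
42 [-0.0288  0.0749  0.733 ] [ 0.4811 -0.0246]
44 [-0.0314  0.0778  0.7679] [ 0.4829 -0.0211]
```

Request:
step_arm(plan=[[1,0,0.002,0,0.0175],[1,-0.0001,0.0039,0,0.035],[1,-0.0003,0.0078,0,0.07],[1,-0.0006,0.0117,0,0.105],[1,-0.0011,0.0156,0,0.14],[1,-0.0017,0.0195,0,0.175],[1,-0.0025,0.0233,0,0.209],[1,-0.0033,0.0271,0,0.244],[1,-0.0043,0.0309,0,0.279],[1,-0.0055,0.0346,0,0.314],[1,-0.0068,0.0383,0,0.349],[1,-0.0068,0.0383,0,0.349],[1,-0.0068,0.0383,0,0.349]])

```text
time: 7.28
tool_pos: [0.4694, -0.0652, 0.0841]
tool_rot: [3.141, -0.0, 3.057]
contact_force: [1.2, 2.1, -10.4]
opening: 0.0234
grip_force: 35.0
```

```bash
python3 - <<'E'
from h import *
c=cam('scene');d=cam('top');o=observe();print(o)
cv2.imwrite('pics/n2.png',np.hstack([cv2.resize(q[:,:,::-1],(400,300),interpolation=cv2.INTER_CUBIC) for q in (c['img'][190:310,240:400],d['img'][170:290,260:420])]))
E
```

```text
{'time': 7.375, 'qpos': array([-3.00301770e-01,  4.25895846e-01,  1.85086879e+00,  3.95529261e-04,
        8.65320861e-01, -1.78684745e+00]), 'qvel': array([-6.87504805e-04,  1.19712570e-03,  5.59581593e-05, -1.16039077e-04,
        6.04338567e-05,  6.15778222e-04]), 'joint_efforts': array([ -0.96854132, -45.42269468, -19.92601991,  -0.48599683,
         0.38457999,   0.09001127]), 'tool_pos': array([ 0.46937302, -0.06526974,  0.08414048]), 'tool_rot': array([ 3.14119300e+00, -4.16902192e-04,  3.05708556e+00]), 'contact_force': array([ 1.98895687,  2.07463725, -9.32990335]), 'torque': array([ 0.31828159, -0.30169625,  0.10249244]), 'grip_force': 34.998492021113634, 'opening': 0.023652001184168384}
```

View pics/n2.png

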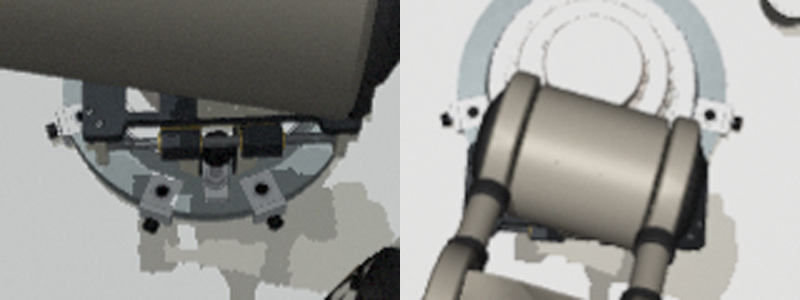

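In the scene crop the pin is out between two clamps: the old hole is at (262,188) and the next at (163,190). The chord between the two holes gives the turn angle without needing the axis estimate.

```bash
python3 - <<'E'
from h import *
c=cam('scene');g=cv2.cvtColor(c['img'],cv2.COLOR_RGB2GRAY).astype(float)
def dark(q,R=3,th=110):
    u,v=map(int,np.round(q));w=g[v-R:v+R+1,u-R:u+R+1];wt=np.clip(th-w,0,None)
    yy,xx=np.mgrid[v-R:v+R+1,u-R:u+R+1];return (xx*wt).sum()/wt.sum(),(yy*wt).sum()/wt.sum()
a,b=dark((344.8,265.2)),dark((305.2,266));print(a,b)
print(np.round(g[260:272,339:351]));print(np.round(g[260:272,300:312]))
for z in(.022,.025,.03):
    P,Q=onz(c,*a,z),onz(c,*b,z);L=np.hypot(*(Q-P)[:2])
    th=2*np.arcsin(L/.224);m=(P+Q)[:2]/2;n=(Q-P)[:2]/L;n=np.array([n[1],-n[0]])
    print(z,P,Q,L,np.degrees(th),'axis',m+n*.112*np.cos(th/2))
print('clamp z',pt(c,305,271-1),[pt(c,u,v)[2] for u,v in((301,266),(309,266),(341,265),(350,265))])
E
```

```text
(np.float64(344.2365697387876), np.float64(265.16412025628387)) (np.float64(304.441514860978), np.float64(266.0225311601151))
[[ 85. 107. 128. 120. 121. 121. 122. 125. 123. 130.  91.  89.]
 [121. 122. 123. 121. 122. 120. 118. 121. 125. 122. 107.  88.]
 [123. 123. 120. 110. 105. 102. 103. 113. 124. 124. 122.  91.]
 [122. 124. 113. 100.  57.  52.  76.  98. 115. 122. 123. 110.]
 [125. 122. 107.  56.  13.   0.   1.   7. 103. 114. 122. 125.]
 [124. 120. 106.  21.  10.  15.   3.   6.  63. 112. 124. 121.]
 [123. 121. 106.  38.  14.   3.   8.  24.  87. 112. 125. 124.]
 [121. 124. 102.  87.  46.  36.  35.  69. 106. 119. 125. 125.]
 [126. 123. 113. 107. 107.  90.  87. 106. 117. 122. 124. 125.]
 [120. 122. 124. 124. 120. 116. 119. 108. 122. 123. 121. 122.]
 [ 95. 124. 124. 126. 125. 124. 122. 122. 120. 124. 102. 117.]
 [ 87. 119. 122. 125. 125. 120. 124. 125. 109. 120. 127. 127.]]
[[104. 120. 118. 121. 124. 124. 156. 118. 113. 101.  87.  82.]
 [122. 121. 122. 120. 122. 118. 117. 179. 185. 153. 102.  96.]
 [117. 121. 121. 123. 121. 116. 117. 121. 121. 119. 122. 130.]
 [122. 121. 119. 108. 105. 1
[... 472 characters left out ...]
0.]
 [112. 123. 121. 120. 123. 122. 122. 124. 182. 189. 138. 138.]]
0.022 [ 0.47573575 -0.10475606  0.022     ] [ 0.48379519 -0.02417913  0.022     ] 0.08097899124362935 42.38633076167763 axis [ 0.5836721  -0.07486052]
0.025 [ 0.4741715  -0.10433428  0.025     ] [ 0.482202   -0.02404676  0.025     ] 0.08068813568134586 42.22678765175701 axis [ 0.58214937 -0.07458905]
0.03 [ 0.47156442 -0.10363133  0.03      ] [ 0.47954667 -0.02382615  0.03      ] 0.08020337641087337 41.96107274975484 axis [ 0.57961097 -0.07413655]
clamp z [ 0.4758014  -0.02438071  0.01983728] [np.float64(0.0227574456560814), np.float64(0.019121860066429908), np.float64(0.021557441989683346), np.float64(0.023253595015645945)]
```

Request:
step_arm(plan=[[1,-0.0001,0.0039,0,0.035],[1,-0.0003,0.0078,0,0.07],[1,-0.0006,0.0117,0,0.105],[1,-0.0011,0.0156,0,0.14],[1,-0.0017,0.0195,0,0.175],[1,-0.0025,0.0233,0,0.209],[1,-0.0033,0.0271,0,0.244],[1,-0.0043,0.0309,0,0.279],[1,-0.0055,0.0346,0,0.314],[1,-0.0068,0.0383,0,0.349],[1,-0.0077,0.0405,0,0.37],[1,-0.0083,0.0423,0,0.387],[1,-0.0083,0.0423,0,0.387],[1,-0.0083,0.0423,0,0.387]])

```text
time: 9.18
tool_pos: [0.4811, -0.0237, 0.0841]
tool_rot: [3.141, -0.001, 2.67]
contact_force: [-0.8, 4.6, -9.6]
opening: 0.0233
grip_force: 35.0
```

```bash
python3 - <<'E'
from h import *
c=cam('scene');o=observe();p=o['tool_pos'];print(p,o['tool_rot'],o['contact_force'],o['torque'])
r=np.array([.4730,-.1042]);D=p[:2]-r;print('chord',np.hypot(*D),'deg',2*np.degrees(np.arcsin(np.hypot(*D)/.224)),'to target',np.array([.4810,-.0236])-p[:2])
cv2.imwrite('pics/n3.png',cv2.resize(c['img'][210:300,270:390,::-1],None,fx=6,fy=6,interpolation=cv2.INTER_CUBIC))
E
```

```text
[ 0.48109517 -0.02373635  0.08410439] [ 3.14138190e+00 -8.18012316e-04  2.66990909e+00] [-0.80243169  3.80822008 -8.78422463] [0.73237609 0.02762033 0.24215455]
chord 0.08086983907452883 deg 42.32644740431156 to target [-9.51738446e-05  1.36349621e-04]
```

View pics/n3.png

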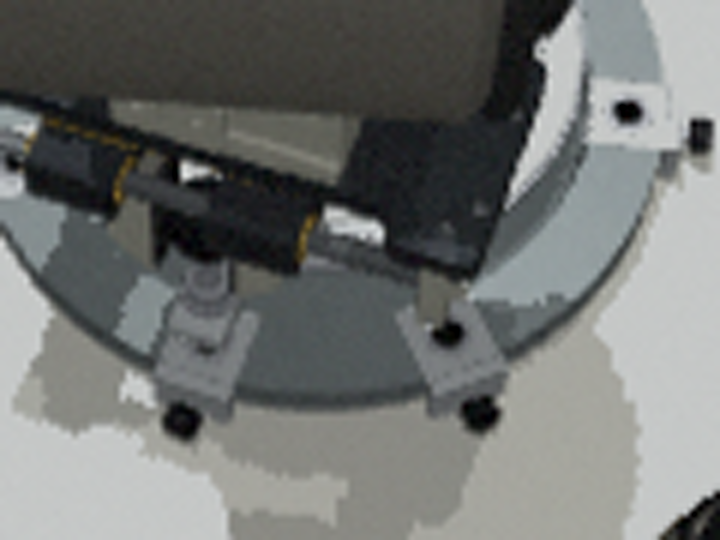

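The crop shows the barrel at (207,300) directly over the next clamp at (205,350), with the old hole free at (447,333). Now I lower it softly, with a lighter grip and small steps.

Request:
step_arm(plan=[[1,0,0,0.001,0],[1,0,0,0.002,0],[1,0,0,0.003,0],[1,0,0,0.0038,0],[1,0,0,0.0042,0],[1,0,0,0.0042,0]], grip_force=16)

```text
time: 9.98
tool_pos: [0.481, -0.0239, 0.0799]
tool_rot: [-3.141, -0.001, 2.67]
contact_force: [-3.1, 3.9, -9.3]
opening: 0.0239
grip_force: 16.0
```

Request:
step_arm(plan=[[1,0,0,0.0003,0],[1,0,0,0.0006,0],[1,0,0,0.0006,0]])

```text
time: 10.35
tool_pos: [0.481, -0.0239, 0.0793]
tool_rot: [-3.141, -0.001, 2.67]
contact_force: [-3.2, 5.0, -7.6]
opening: 0.0235
grip_force: 16.0
```

Request:
step_arm(plan=[[1,0,0,0.0003,0],[1,0,0,0.0006,0],[1,0,0,0.0006,0],[1,0,0,0.0006,0]])

```text
time: 10.85
tool_pos: [0.481, -0.0239, 0.0787]
tool_rot: [-3.141, -0.001, 2.67]
contact_force: [-4.7, 3.3, -7.3]
opening: 0.0239
grip_force: 16.0
```

Request:
step_arm(plan=[[1,0,0,0.0003,0],[1,0,0,0.0006,0],[1,0,0,0.0006,0],[1,0,0,0.0006,0]])

```text
time: 11.35
tool_pos: [0.481, -0.0239, 0.0782]
tool_rot: [-3.141, -0.001, 2.67]
contact_force: [-3.8, 2.8, -7.7]
opening: 0.0239
grip_force: 16.0
```

The spring load is still carried at a knob height of about 97 mm, so the pin is entering the hole. I keep lowering.

Request:
step_arm(plan=[[1,0,0,0.0005,0],[1,0,0,0.001,0],[1,0,0,0.0015,0],[1,0,0,0.002,0],[1,0,0,0.002,0]])

```text
time: 11.98
tool_pos: [0.481, -0.0239, 0.0762]
tool_rot: [-3.141, -0.001, 2.67]
contact_force: [-4.6, 3.2, -7.5]
opening: 0.024
grip_force: 16.0
```

Request:
step_arm(plan=[[1,0,0,0.0005,0],[1,0,0,0.001,0],[1,0,0,0.0015,0],[1,0,0,0.002,0],[1,0,0,0.002,0]])

```text
time: 12.6
tool_pos: [0.481, -0.0239, 0.0742]
tool_rot: [-3.141, -0.001, 2.67]
contact_force: [-4.7, 4.7, -6.9]
opening: 0.0241
grip_force: 16.0
```

Request:
step_arm(plan=[[1,0,0,0.0003,0],[1,0,0,0.0004,0],[1,0,0,0.0004,0],[0.4,0,0,0.0004,0],[0.3,0,0,0.0004,0],[0,0,0,0.0004,0],[-1,0,0,0.0004,0],[-1,0,0,0.0004,0],[-1,0,0,0.0004,0],[-1,0,0,0.0004,0],[-1,0,0,0.0004,0]], grip_force=5)

```text
time: 13.98
tool_pos: [0.4814, -0.0239, 0.0738]
tool_rot: [3.142, -0.0, 2.67]
contact_force: [-0.2, 0.4, 0.2]
opening: 0.0874
grip_force: 0.0
```

Request:
step_arm(plan=[[-1,0,0,-0.02,0],[-1,0,0,-0.05,0],[-1,0,0,-0.1,0],[-1,0.05,0,-0.14,0],[-1,0.1,0,-0.16,0],[-1,0.15,0,-0.18,0],[-1,0.15,0,-0.18,0]])

```text
time: 14.85
tool_pos: [0.3461, 0.0452, 0.2553]
tool_rot: [3.14, 0.003, 2.672]
contact_force: [1.4, 0.5, -0.3]
opening: 0.0917
grip_force: 0.0
```

```bash
python3 - <<'E'
from h import *
c=cam('scene');o=observe();print(o['time'],o['tool_pos'],o['contact_force'],o['opening'])
g=c['img'].mean(-1);Z=[]
for v in range(215,262):
    for u in range(295,345):
        if g[v,u]<70 and c['range_z'][v,u]>0:
            p=pt(c,u,v)
            if .08<p[2]<.13: Z.append(p)
Z=np.array(Z);print(len(Z),Z.mean(0) if len(Z) else 0,np.sort(Z[:,2])[-20:] if len(Z) else 0)
cv2.imwrite('pics/n4.png',cv2.resize(c['img'][170:290,250:410,::-1],None,fx=5,fy=5,interpolation=cv2.INTER_CUBIC))
E
```

```text
14.9 [0.34752195 0.04457258 0.25471696] [0.53427652 0.38868203 0.51067595] 0.09151631777417982
0 0 0
```

View pics/n4.png

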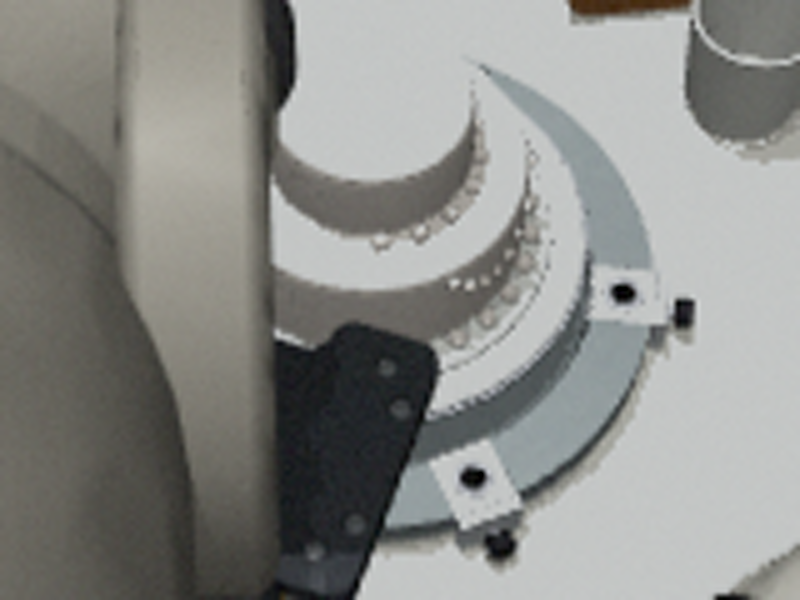

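The arm hides the knob in this view, but the old hole is seen free at (473,477). I'm moving further aside to check the knob height.

Request:
step_arm(plan=[[-1,0.04,0.05,-0.02,0],[-1,0.09,0.1,-0.04,0],[-1,0.135,0.155,-0.04,0],[-1,0.135,0.155,-0.04,0],[-1,0.135,0.155,-0.04,0],[-1,0.135,0.155,-0.04,0]])

```text
time: 15.65
tool_pos: [0.2986, 0.243, 0.2932]
tool_rot: [-3.14, -0.0, 2.669]
contact_force: [-0.5, 1.1, -0.4]
opening: 0.0917
grip_force: 0.0
```

```bash
python3 - <<'E'
from h import *
o=observe();print(o['time'],o['tool_pos'])
I=[]
for n in('scene','top'):
    c=cam(n);g=c['img'].mean(-1);u0,v0=map(int,pix(c,[.481,-.0237,.104]));Z=[]
    for v in range(v0-15,v0+15):
        for u in range(u0-15,u0+15):
            if g[v,u]<60 and c['range_z'][v,u]>0:
                p=pt(c,u,v)
                if .07<p[2]<.13: Z.append(p)
    Z=np.array(Z)
    if len(Z): print(n,len(Z),Z.mean(0),np.percentile(Z[:,2],[10,50,75,90]),'knob axis deg from start-ish')
    I.append(cv2.resize(c['img'][v0-50:v0+50,u0-65:u0+65,::-1],(390,300),interpolation=cv2.INTER_CUBIC))
cv2.imwrite('pics/n5.png',np.hstack(I))
E
```

```text
15.65 [0.29860622 0.24297727 0.29316886]
scene 148 [ 0.47807028 -0.02407907  0.09973448] [0.09070341 0.10197256 0.10317109 0.10456534] knob axis deg from start-ish
top 85 [ 0.4819188  -0.02619084  0.1043378 ] [0.10102719 0.10504342 0.10627636 0.10728497] knob axis deg from start-ish
```

View pics/n5.png

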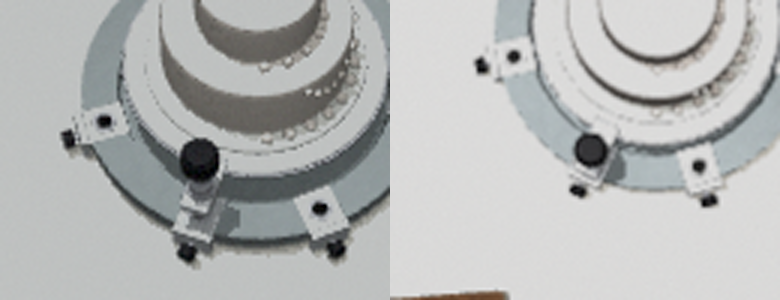

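The picture shows the knob standing over the next clamp, at (200,160) in the scene half and (592,150) in the top half. Its measured height is within 1 mm of the value at the start, with the pin home, so the pin is home. The arm is clear.

```bash
python3 -c "
from cell import *
print(hand_in())"
```

```text
the job is handed in; nothing more can be done
None
```

The turntable is turned about 42° clockwise, the pin is home in the next stop and released, and the job is handed in; no verdict was returned.

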